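Hold the chamber cover over its guide pins for screwing down

TASK

Pick up the chamber's cover plate by its handle, turn it the way round that fits the two guide pins, and lower it over the pins until its corner holes sit above the chamber's threaded holes with about 10 mm of air between plate and flange. Keep holding it there, level, still and carried by your grip alone, so that I can start the screws: finish while holding it, do not lay it down. The cover must not touch the greased O-ring on the way, and please leave the other things on the bench where they are.

Things in the scene. Friction and masses are not known exactly. Their poses are not given: they have to be found in the camera images.
- cover: loose grey aluminium cover plate, 150 (x) x 110 (y) x 10 mm, 0.55 to 0.72 kg, lying flat, handle up. Origin: centre of its underside; z up. Six 11 mm holes: four screw holes in the corners, two guide holes near the short edges, one of them off the middle: it fits the pins one way round only. Brass hexagonal plug on top (18 mm, 11 mm high) at x = -52, y = -22 mm, near the end with the off-middle guide hole
- handle (a point): middle of the cover's black bow handle, on the bar's centre line, 42 mm above the underside of the cover and over its centre; axes as the cover's. The bar runs straight along the cover's x: 94 mm long, 12 mm wide (y), 12 mm high, on two 12 mm posts at x = +-38 mm; 64 mm free between the posts, 26 mm free under the bar
- chamber: fixed grey aluminium chamber, open on top, 150 (x) x 110 (y) mm, flat flange 60 mm above the bench. Origin: centre of its underside; z up; x, y as the cover's when it is on. Hose barbs on the +y side (to y = 75 mm), valve knob on the -x end (to x = -88 mm). On the flange four 5 mm threaded holes and two upright 5 mm guide pins 26 mm high, the last 6 mm a rounded nose
- o_ring: black O-ring in its groove in the chamber's flange, a rounded rectangle of 108 x 68 mm, 2 mm above the flange, inside the threaded holes and pins. Origin: its centre, level with the flange
- hole_a (a point): centre of the cover's 11 mm screw hole a, on the underside, at x = 63, y = 43 mm of the cover
- thread_a (a point): centre of the chamber's threaded hole a, on the flange (60 mm up), at x = 63, y = 43 mm of the chamber; belongs under hole a
- hole_b (a point): centre of the cover's 11 mm screw hole b, on the underside, at x = 63, y = -43 mm of the cover
- thread_b (a point): centre of the chamber's threaded hole b, on the flange (60 mm up), at x = 63, y = -43 mm of the chamber; belongs under hole b
- hole_c (a point): centre of the cover's 11 mm screw hole c, on the underside, at x = -63, y = -43 mm of the cover
- thread_c (a point): centre of the chamber's threaded hole c, on the flange (60 mm up), at x = -63, y = -43 mm of the chamber; belongs under hole c
- hole_d (a point): centre of the cover's 11 mm screw hole d, on the underside, at x = -63, y = 43 mm of the cover
- thread_d (a point): centre of the chamber's threaded hole d, on the flange (60 mm up), at x = -63, y = 43 mm of the chamber; belongs under hole d
- guide_a (a point): centre of the cover's 11 mm guide hole a, on the underside, at x = 63, y = 0 mm of the cover; takes pin a
- pin_a (a point): foot of guide pin a on the flange, at x = 63, y = 0 mm of the chamber; its tip is 26 mm higher
- guide_b (a point): centre of the cover's 11 mm guide hole b, on the underside, at x = -63, y = 18 mm of the cover; takes pin b
- pin_b (a point): foot of guide pin b on the flange, at x = -63, y = 18 mm of the chamber; its tip is 26 mm higher
- timer: white bench timer lying on its back, 68 x 62 x 19 mm, origin under its centre; bystander
- small_bottle: small white screw-cap bottle standing, 34 mm across, 62 mm high, origin under its centre; bystander
- hex_key: dark L-shaped hex key lying flat, 90 x 26 mm, 5 mm thick, origin under its middle; bystander, often close to the cover or the chamber
- marker: marker pen lying near the front edge, 135 mm long, 17 mm thick, origin under its middle; bystander
- tweezers: steel tweezers lying near the front edge, 124 mm long, 9 mm high, origin under the middle; bystander
- tape_roll: roll of tape lying flat, 98 mm across, 25 mm high, origin under its centre; bystander

How it is judged:
On the way:
1. the cover is lifted off the bench in the gripper, clear above the guide pins' height (height (world z) of cover above 0.09 m and contact force between cover and the fingers above 2 N), for 0.2 s.
At the end, for the whole second after the job is handed in: Each corner hole of the cover is within 3.5 mm sideways of its threaded hole and 4 to 16 mm above the flange; the cover is level within 0.05 rad, still (10 mm/s, 0.05 rad/s), gripped by the fingers (over 2 N), off the O-ring (under 0.5 N) and bears on chamber and pins with under 5 N (horizontal distance between hole_a and thread_a below 0.0035 m and horizontal distance between hole_b and thread_b below 0.0035 m and horizontal distance between hole_c and thread_c below 0.0035 m and horizontal distance between hole_d and thread_d below 0.0035 m and z of hole_a in the frame of chamber between 0.064 and 0.076 m and z of hole_b in the frame of chamber between 0.064 and 0.076 m and z of hole_c in the frame of chamber between 0.064 and 0.076 m and z of hole_d in the frame of chamber between 0.064 and 0.076 m and angle between cover's own z axis and vertical below 0.05 rad and contact force between cover and the fingers above 2 N and contact force between cover and chamber below 5 N and contact force between cover and o_ring below 0.5 N and linear speed of cover below 0.01 m/s and angular speed of cover below 0.05 rad/s); the arm keeps its last pose, push and grip.
It fails at once if the cover touches the O-ring (over 1 N) (contact force between cover and o_ring above 1 N).
It fails at once if another thing on the bench is moved by more than 20 mm (distance of any of timer, small_bottle, hex_key, marker, tweezers, tape_roll from where it was at the start of the episode above 0.02 m).
It also fails if it takes over 40 s, if anything falls off the work surface, if the arm or the gripper's body presses on something with over 40 N, if the wrist force passes 120 N, or if a joint passes its speed limit or range.

ROBOT

A 6-joint arm with a two-finger parallel gripper is mounted at the origin on a cart in front of the work surface, level with it; the furniture and walls round the work are solid. World frame = base frame: x ahead of the robot, y to its left, z up, the work surface at z = 0. Lengths are in m, angles in rad, forces in N, time in s.
With the tool pointing down it reaches from about 0.325 to 0.9 m from the base axis. Payload 6.1 kg.
Tool frame: the origin (TCP) lies between the finger pads; the fingertips stand 19 mm ahead of it and the grasp point (between the pads) is the TCP; z points along the fingers, x is the direction in which the jaws open and shut, and the axes are right-handed (so a half turn about z gives the same grasp; the last joint's range is limited). The gripper opens to 87 mm and grips with 3 to 60 N. Pads are 19 mm wide; open, the fingers measure 117 mm over their backs; the gripper's body (75 mm by 190 mm) begins 51 mm behind the grasp point.
Start: joints at [-1.239, 0.22, 1.526, -0, 1.395, -0.126], TCP at [0.276, -0.561, 0.242] pointing down, gripper open.
Joint ranges: [-2.98, 2.98], [-0.91, 2.08], [0.09, 2.57], [-1.24, 4.39], [0.2, 2.65], [-2.68, 2.68]. Speed limits (rad/s): [2.57, 2.57, 3.01, 3.14, 3.14, 3.14].

INTERFACE

Orientations are given as a unit quaternion [x, y, z, w].
In Python, from workcell import env, cams, workorder gives the robot as it stands. The module is installed in compiled form; this text tells all that it offers.
- The arm moves only by the tool arm_command, never from a script. Its argument "targets" is one flat list of numbers, 5 for each row, row after row: the shift along the tool's x, y, z each as a share of 40 cm, from -1 to 1, then the turn about the tool's z as a share of 180 degrees, from -1 to 1, then the closure, from -1 (fully open) to 1 (shut). In form: [x, y, z, turn, hand, x, y, z, turn, hand, ...]. A call has 1 to 8 rows; each row is the pose to reach, as a shift and turn from the pose measured when the call began, along the tool's axes at that moment, turning the shorter way round; what a row does not reach only later rows make up. A row lasts 1/8 s, in which the tool goes at most 62.5 mm and 10.7 degrees, less where a joint would pass 70% of its speed; a pose out of reach is approached as far as the arm can. A call with a number of a shift or a turn outside -1 to 1 is refused whole. A call with a gripper value outside its range is refused whole. The fingers move at their own pace and stop on an object; the grip force is fixed at half the most. Time passes only in rows, so rows that repeat a pose let the fingers close. It gives the time, the measured TCP pose, the force and the opening at its end, in the units of the state.
- env.sense(): the state, without advancing time (a new reading comes with each control period).
- cams.read_camera(name): name is "side" or "top" or "wrist"; returns the picture (480x640x3 uint8, red, green, blue); there is no depth.
- cams.get_calibration(name): a dict with "fx", "fy", "cx", "cy" (pixels), "view" (4x4, takes a point from world to camera coordinates). Camera axes: x right, y up, looking along -z (the intrinsics and any distortion apply to the point x, -y, -z); pixel columns grow to the right and rows downward; lengths in m; the calibration is good to about 2 mm. The wrist camera is an equidistant fisheye: a pixel r from the principal point sees the ray r / f radians off the axis. A picture is of the moment at which its call begins: read the wrist's pose just before it. get_calibration takes no time and is no camera call; for the wrist camera it gives the pose at the moment of the call.
- workorder.hand_in(): hands the job in, once; it reports no verdict.
The state is a dict: "clock": time; "qpos": joint angles; "joint_vel": joint speeds; "joint_efforts": joint torques, N m; "tool_pos": TCP position; "eef_rot": TCP orientation; "ft_force": force on the tool from outside, world axes, zero at the start; "wrist_torque": the same for the moment, N m; "grip_width": finger opening in m.
Only numpy, scipy, OpenCV 4.12 (cv2) and the standard library are available. Lean on these libraries where they do the work, as an engineer would, in place of code of your own. Each camera call takes 0.05 s, during which the arm holds its last target.

## Working session

There is one attempt and no reset: what is moved stays moved. The work goes in short steps, Python scripts to look and compute and a tool call to move; the robot and the scene stay as the last step left them, time stands still between calls to the robot, and variables do not carry over. Pictures are saved under pics/ and viewed, and the job is handed in when it is done.

Besides the shell and the picture viewer there is one more tool, called after ">>>" by a JSON object that holds its "method" and its "body", one argument or row to a line. arm_command: Moves the arm, as the interface text tells. Its arguments: {"type":"object","properties":{"targets":{"type":"array"}},"required":["targets"]}

```bash
mkdir -p pics; python3 - <<'E'
from workcell import env,cams
import cv2,numpy as np
s=env.sense(); print({k:np.round(v,3).tolist() for k,v in s.items()})
for n in ["top","side","wrist"]:
    c=cams.get_calibration(n); print(n,c["fx"],c["fy"],c["cx"],c["cy"],np.round(c["view"],4).tolist(),[k for k in c])
    cv2.imwrite(f"pics/{n}0.png",cams.read_camera(n)[:,:,::-1])
E
```

```text
{'clock': 0.0, 'qpos': [-1.239, 0.221, 1.528, 0.0, 1.395, -0.126], 'joint_vel': [0.001, 0.002, 0.001, -0.001, 0.0, 0.001], 'joint_efforts': [0.003, -49.461, -38.737, 0.07, 0.057, -0.0], 'tool_pos': [0.276, -0.56, 0.24], 'eef_rot': [0.849, -0.528, -0.001, -0.001], 'ft_force': [-1.397, -1.121, -0.119], 'wrist_torque': [-0.009, 0.068, 0.04], 'grip_width': 0.087}
top 508.38181303900166 508.38181303900166 321.29061176744403 241.00909314938784 [[-0.0024, -0.9999, -0.015, -0.0282], [0.9857, -0.0049, 0.1684, -0.5493], [-0.1684, -0.0144, 0.9856, -1.2175], [0.0, 0.0, 0.0, 1.0]] ['fx', 'fy', 'cx', 'cy', 'view']
side 549.4816505924142 549.4816505924142 324.97285127139236 241.81475021988285 [[-0.9581, -0.2861, 0.0146, 0.5108], [0.194, -0.6103, 0.768, -0.1987], [-0.2108, 0.7387, 0.6403, -1.2275], [0.0, 0.0, 0.0, 1.0]] ['fx', 'fy', 'cx', 'cy', 'view']
wrist 371.64829954431775 371.64829954431775 328.5514593858572 240.0361839370416 [[0.4427, -0.8967, -0.0026, -0.6252], [0.8679, 0.4293, -0.2498, 0.0311], [0.2251, 0.1083, 0.9683, -0.3892], [0.0, 0.0, 0.0, 1.0]] ['fx', 'fy', 'cx', 'cy', 'view']
```

View pics/top0.png

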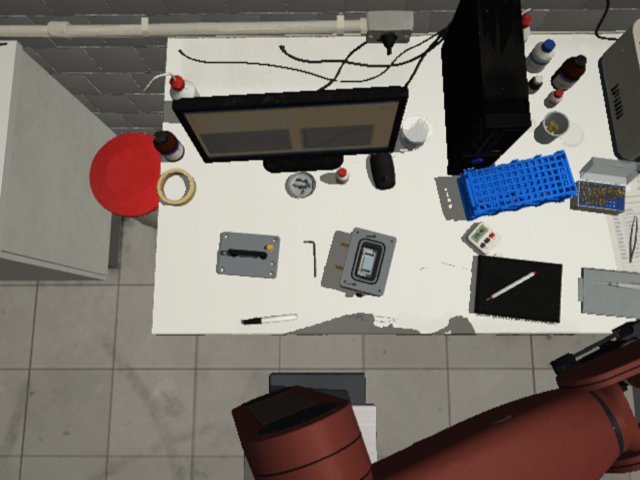

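View pics/side0.png

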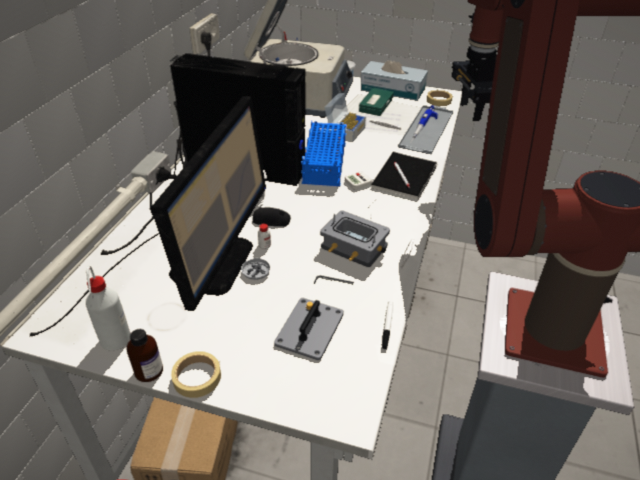

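View pics/wrist0.png

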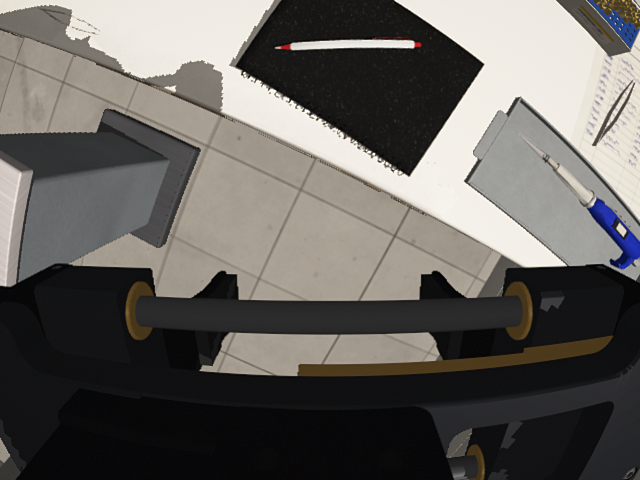

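The top view shows the cover at about (248,254) with its plug at (269,246), and the chamber at about (365,262) with barbs on the left and the knob at (358,293). I'll zoom in on both.

```bash
cat > h.py <<'E'
import numpy as np,cv2
def ray(c,u,v):
    V=np.array(c["view"]);R=V[:3,:3];o=-R.T@V[:3,3]
    d=R.T@np.array([(u-c["cx"])/c["fx"],-(v-c["cy"])/c["fy"],-1.]);return o,d
def onz(c,u,v,z):
    o,d=ray(c,u,v);return o+d*(z-o[2])/d[2]
def proj(c,p):
    V=np.array(c["view"]);q=V[:3,:3]@p+V[:3,3];return np.array([c["cx"]-c["fx"]*q[0]/q[2],c["cy"]+c["fy"]*q[1]/q[2]])
def wray(c,u,v):
    V=np.array(c["view"]);R=V[:3,:3];o=-R.T@V[:3,3]
    x,y=u-c["cx"],v-c["cy"];r=np.hypot(x,y);t=r/c["fx"]
    k=np.sin(t)/max(r,1e-9);return o,R.T@np.array([x*k,-y*k,-np.cos(t)])
def wonz(c,u,v,z):
    o,d=wray(c,u,v);return o+d*(z-o[2])/d[2]
def wproj(c,p):
    V=np.array(c["view"]);q=V[:3,:3]@p+V[:3,3];X,Y,Z=q[0],-q[1],-q[2]
    r=np.hypot(X,Y);t=np.arctan2(r,Z);return np.array([c["cx"]+c["fx"]*t*X/r,c["cy"]+c["fx"]*t*Y/r])
E
python3 - <<'E'
import cv2,numpy as np
t=cv2.imread("pics/top0.png")
cv2.imwrite("pics/topz.png",cv2.resize(t[210:310,205:405],None,fx=4,fy=4,interpolation=cv2.INTER_CUBIC))
t=cv2.imread("pics/side0.png")
cv2.imwrite("pics/sidez.png",cv2.resize(t[190:370,260:420],None,fx=3,fy=3,interpolation=cv2.INTER_CUBIC))
E
```

```text
(no output)
```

View pics/topz.png

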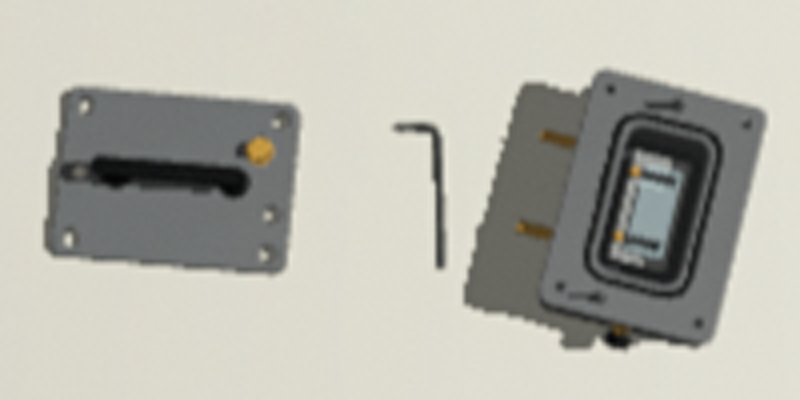

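View pics/sidez.png

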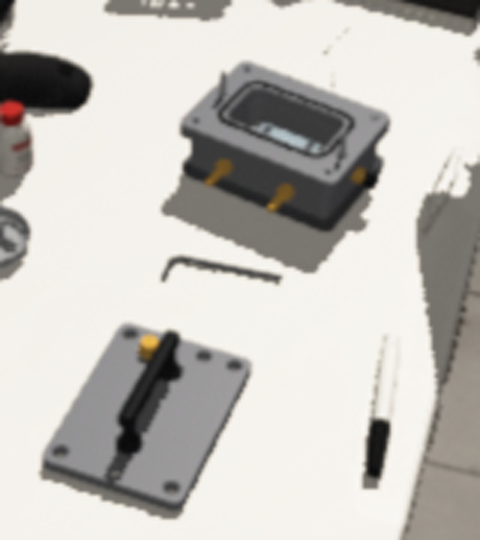

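```bash
cat >> h.py <<'E'
def fit(loc,w):
    loc=np.array(loc,float);w=np.array(w)[:,:2];lc=loc.mean(0);wc=w.mean(0)
    A=(loc-lc).T@(w-wc);th=np.arctan2(A[0,1]-A[1,0],A[0,0]+A[1,1])
    R=np.array([[np.cos(th),-np.sin(th)],[np.sin(th),np.cos(th)]])
    t=wc-R@lc;res=(loc@R.T+t)-w
    return t,th,np.round(res*1000,1).tolist()
H4=np.array([[63,43],[63,-43],[-63,-43],[-63,43]])/1000
E
python3 - <<'E'
from workcell import cams,env
from h import *
c=cams.get_calibration("top")
f=lambda L,z:[onz(c,205+(u+.5)/4-.5,210+(v+.5)/4-.5,z) for u,v in L]
t,th,r=fit(np.vstack([H4,[[-.063,.018]]]),f([(68,240),(85,105),(276,123),(265,254),(268,215)],.01));print("cover",t,np.degrees(th),r)
t,th,r=fit(H4,f([(611,90),(747,124),(699,323),(560,287)],.06));print("chamber",t,np.degrees(th),r)
c=cams.get_calibration("side")
f=lambda L,z:[onz(c,260+(u+.5)/3-.5,190+(v+.5)/3-.5,z) for u,v in L]
t,th,r=fit(np.vstack([H4,[[-.063,.018]]]),f([(172,487),(61,451),(131,333),(234,366),(204,356)],.01));print("cover side",t,np.degrees(th),r)
t,th,r=fit(H4[[0,1,3]],f([(196,121),(247,70),(330,172)],.06));print("chamber side",t,np.degrees(th),r)
s=env.sense();p=s["tool_pos"]
from scipy.spatial.transform import Rotation as Ro
print(Ro.from_quat(s["eef_rot"]).as_matrix().round(3))
w=cams.get_calibration("wrist");V=np.array(w["view"]);o=-V[:3,:3].T@V[:3,3]
R=Ro.from_quat(s["eef_rot"]).as_matrix();print("cam in tool",R.T@(o-p),(R.T@V[:3,:3].T).round(3))
E
```

```text
cover [0.52107732 0.1576364 ] 85.13650425611505 [[0.7, 0.2], [-0.7, 1.2], [1.0, -1.3], [-0.5, 0.2], [-0.5, -0.4]]
chamber [ 0.49698563 -0.14474301] -14.835091301543454 [[0.3, 0.1], [-0.0, -0.0], [-0.1, 0.2], [-0.2, -0.3]]
cover side [0.52210938 0.15564592] 84.86434343864143 [[0.3, 0.3], [0.3, 0.0], [-0.0, 0.8], [-0.4, -1.0], [-0.1, -0.1]]
chamber side [ 0.49693174 -0.14443316] -14.12084091462093 [[-0.9, 0.2], [0.4, -0.5], [0.5, 0.2]]
[[ 0.442 -0.897 -0.001]
 [-0.897 -0.442  0.001]
 [-0.002 -0.    -1.   ]]
cam in tool [ 0.00139099 -0.06759491 -0.14244367] [[ 1.    -0.001  0.001]
 [-0.001 -0.968 -0.25 ]
 [ 0.001  0.25  -0.968]]
```

```bash
cat >> h.py <<'E'
from scipy.spatial.transform import Rotation as Ro
def share(s,pos,yawdeg):
    R=Ro.from_quat(s["eef_rot"]).as_matrix();d=R.T@(np.array(pos)-s["tool_pos"])/.4
    y=np.degrees(np.arctan2(R[1,0],R[0,0]));a=-((yawdeg-y+180)%360-180)/180
    return np.round(np.append(d,a),4).tolist(), round(y,2), "tilt",np.round(R[:,2],4).tolist()
E
python3 - <<'E'
from workcell import env
from h import *
s=env.sense();print(share(s,[.488,-.26,.26],-5))
E
```

```text
([-0.4392, -0.807, -0.0475, -0.3265], np.float64(-63.77), 'tilt', [-0.0005, 0.0014, -1.0])
```

>>> {"method": "arm_command", "body": {
  "targets": [-0.44,-0.807,-0.05,-0.326,-1,-0.44,-0.807,-0.05,-0.326,-1,-0.44,-0.807,-0.05,-0.326,-1,-0.44,-0.807,-0.05,-0.326,-1,-0.44,-0.807,-0.05,-0.326,-1,-0.44,-0.807,-0.05,-0.326,-1,-0.44,-0.807,-0.05,-0.326,-1,-0.44,-0.807,-0.05,-0.326,-1]
}}

```text
clock: 1.15
tool_pos: [0.4876, -0.2597, 0.2607]
eef_rot: [0.999, -0.044, -0.001, -0.001]
ft_force: [-0.7, -0.1, -0.6]
grip_width: 0.0873
```

```bash
python3 - <<'E'
from workcell import env,cams
from h import *
s=env.sense();print(s["clock"],s["tool_pos"],share(s,[.512,.05,.26],-5), s["ft_force"])
w=cams.get_calibration("wrist");np.save("w1.npy",w,allow_pickle=True)
cv2.imwrite("pics/w1.png",cams.read_camera("wrist")[:,:,::-1])
for p in H4: 
    t=np.radians(-14.5);R=np.array([[np.cos(t),-np.sin(t)],[np.sin(t),np.cos(t)]]);q=R@p+[.497,-.1445]
    print(wproj(w,np.append(q,.06)))
E
```

```text
1.15 [ 0.48762475 -0.25972987  0.26069964] ([-0.0078, -0.7767, 0.0026, -0.0004], np.float64(-5.08), 'tilt', [-0.0013, 0.0012, -1.0]) [-0.68770946 -0.0512481  -0.60570059]
[402.72180642  62.72252062]
[387.52553595 151.49210664]
[252.87164486 129.84493732]
[268.2928137   41.23776427]
```

View pics/w1.png

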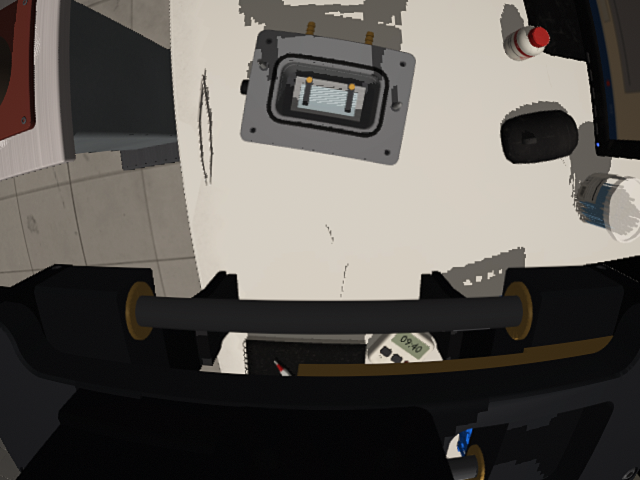

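The wrist view shows the chamber with its threads near (402,62), (387,153), (252,130) and (268,41), which matches the prediction to a pixel or two. I'll refine by taking dark-blob centroids.

```bash
python3 - <<'E'
from h import *
w=np.load("w1.npy",allow_pickle=True).item()
g=cv2.cvtColor(cv2.imread("pics/w1.png"),cv2.COLOR_BGR2GRAY).astype(float)
P=[]
for u,v in [(402,62),(387,152),(252,130),(268,41)]:
    r=g[v-5:v+6,u-5:u+6];m=np.clip(np.median(r)-15-r,0,None);y,x=np.mgrid[-5:6,-5:6]
    c=(u+(m*x).sum()/m.sum(),v+(m*y).sum()/m.sum());P.append(c);print(np.round(c,1),(m>0).sum())
t,th,r=fit(H4,[wonz(w,*c,.06) for c in P]);print(t,np.degrees(th),r)
im=cv2.imread("pics/w1.png")[15:180,225:425];cv2.imwrite("pics/w1z.png",cv2.resize(im,None,fx=3.5,fy=3.5,interpolation=cv2.INTER_CUBIC))
E
```

```text
[402.2  63.9] 31
[386.7 152.1] 37
[252.6 129.8] 32
[268.7  41. ] 23
[ 0.49666616 -0.14482878] -14.958642084784291 [[0.4, 0.2], [0.1, -0.2], [-0.3, 0.2], [-0.2, -0.2]]
```

>>> {"method": "arm_command", "body": {
  "targets": [-0.008,-0.777,0.0,0,-1,-0.008,-0.777,0.0,0,-1,-0.008,-0.777,0.0,0,-1,-0.008,-0.777,0.0,0,-1,-0.008,-0.777,0.0,0,-1,-0.008,-0.777,0.0,0,-1,-0.008,-0.777,0.0,0,-1]
}}

```text
clock: 2.08
tool_pos: [0.512, 0.048, 0.2608]
eef_rot: [0.999, -0.046, -0.001, -0.0]
ft_force: [0.2, -0.8, -0.3]
grip_width: 0.087
```

```bash
python3 - <<'E'
from workcell import env,cams
from h import *
s=env.sense();print(s["clock"],s["tool_pos"])
w=cams.get_calibration("wrist");np.save("w2.npy",w,allow_pickle=True)
cv2.imwrite("pics/w2.png",cams.read_camera("wrist")[:,:,::-1])
E
```

```text
2.075 [0.51200998 0.04804116 0.26083325]
```

View pics/w2.png

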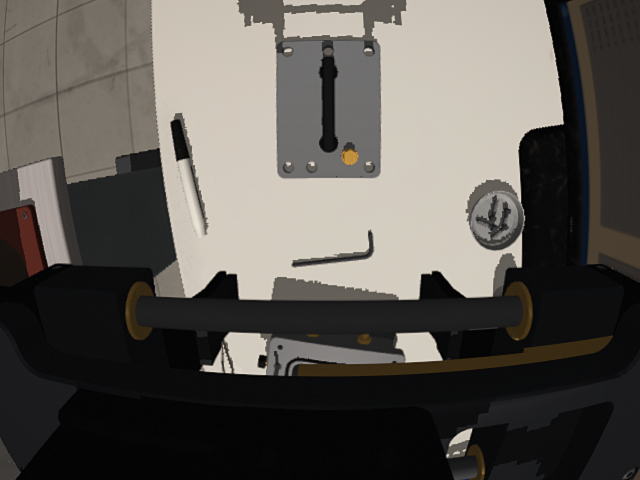

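View pics/w1z.png

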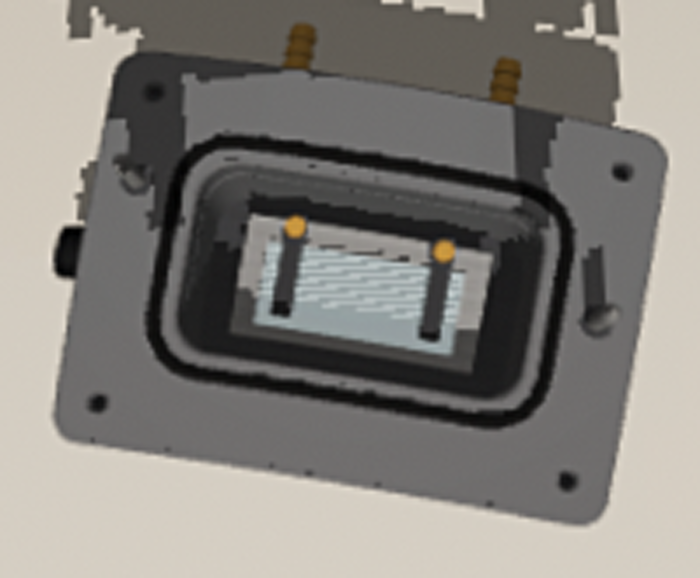

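```bash
python3 - <<'E'
from h import *
from workcell import env
w=np.load("w2.npy",allow_pickle=True).item()
P=[(287.5,49.5),(369,49.5),(369.5,167),(288,167),(312,167)]
t,th,r=fit(np.vstack([H4,[[-.063,.018]]]),[wonz(w,*c,.008) for c in P]);print(t,np.degrees(th),r)
im=cv2.imread("pics/w2.png")
g=im.max(2)
for v in range(85,130,8):
    c=np.where(g[v,300:360]<50)[0]+300;print(v,c.min(),c.max(),wonz(w,(c.min()+c.max())/2,v,.048).round(4))
z=im[30:190,260:400];cv2.imwrite("pics/w2z.png",cv2.resize(z,None,fx=3.5,fy=3.5,interpolation=cv2.INTER_CUBIC))
s=env.sense();print(share(s,[.5215,.157,.11],-5),share(s,[.5215,.157,.042],-5))
E
```

```text
[0.52151716 0.15650419] 85.05476034863985 [[0.0, -1.4], [-0.1, -1.0], [-0.2, 0.9], [0.4, 0.5], [-0.1, 0.9]]
85 322 333 [0.5222 0.1736 0.048 ]
93 322 333 [0.5215 0.1658 0.048 ]
101 323 333 [0.5213 0.158  0.048 ]
109 323 333 [0.5206 0.1503 0.048 ]
117 322 333 [0.5194 0.1427 0.048 ]
125 323 333 [0.5192 0.135  0.048 ]
([-0.001, -0.2743, 0.3773, -0.0016], np.float64(-5.29), 'tilt', [-0.0017, 0.0007, -1.0]) ([-0.0007, -0.2742, 0.5473, -0.0016], np.float64(-5.29), 'tilt', [-0.0017, 0.0007, -1.0])
```

View pics/w2z.png

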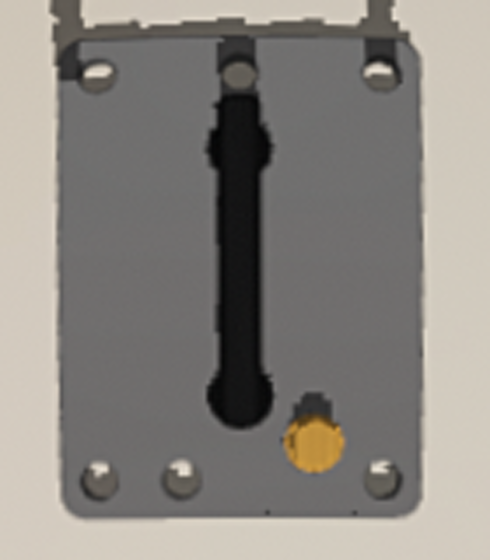

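The cover's pose agrees in all three views: (0.5215, 0.157), yaw 85°. Moving to the grasp.

>>> {"method": "arm_command", "body": {
  "targets": [-0.001,-0.274,0.15,-0.002,-1,-0.001,-0.274,0.3,-0.002,-1,-0.001,-0.274,0.38,-0.002,-1,-0.001,-0.274,0.44,-0.002,-1,-0.001,-0.274,0.5,-0.002,-1,-0.001,-0.274,0.547,-0.002,-1,-0.001,-0.274,0.547,-0.002,-1,-0.001,-0.274,0.547,-0.002,-1]
}}

```text
clock: 3.12
tool_pos: [0.5224, 0.1563, 0.0431]
eef_rot: [0.999, -0.044, -0.0, -0.0]
ft_force: [-0.1, -0.5, 0.2]
grip_width: 0.0869
```

```bash
python3 - <<'E'
from workcell import env,cams
from h import *
s=env.sense();print(s["clock"],s["tool_pos"],s["ft_force"],s["grip_width"],share(s,[.5215,.157,.042],-5))
cv2.imwrite("pics/w3.png",cams.read_camera("wrist")[:,:,::-1])
E
```

```text
3.125 [0.52242461 0.15634427 0.04311739] [-0.14148611 -0.54082204  0.19094945] 0.08693046183133422 ([-0.0024, -0.0014, 0.0028, 0.0], np.float64(-4.99), 'tilt', [-0.0001, 0.0008, -1.0])
```

View pics/w3.png

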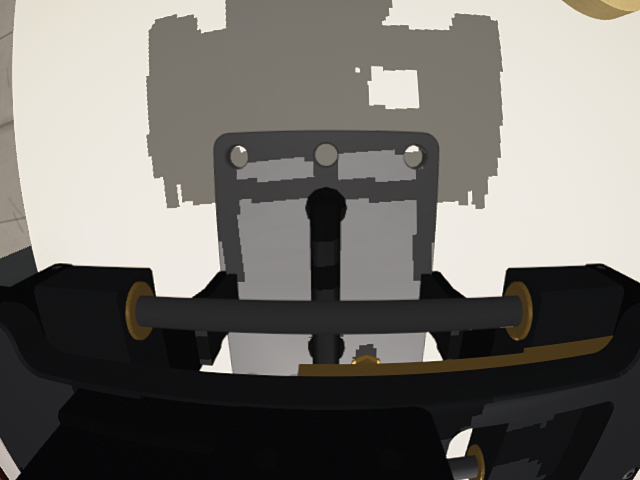

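The handle bar at about (326,270) is centred between the fingers at (220,300) and (435,300). Closing.

>>> {"method": "arm_command", "body": {
  "targets": [-0.002,-0.001,0.002,0,1,-0.002,-0.001,0.002,0,1,-0.002,-0.001,0.002,0,1,-0.002,-0.001,0.002,0,1,-0.002,-0.001,0.002,0,1,-0.002,-0.001,0.002,0,1,-0.002,-0.001,0.002,0,1,-0.002,-0.001,0.002,0,1]
}}

```text
clock: 4.18
tool_pos: [0.5219, 0.1571, 0.0426]
eef_rot: [0.999, -0.043, 0.0, -0.0]
ft_force: [-0.4, -0.4, -0.4]
grip_width: 0.0149
```

```bash
python3 - <<'E'
from workcell import env
from h import *
s=env.sense();print(s["clock"],s["tool_pos"],s["ft_force"],s["grip_width"],share(s,[.5215,.157,.2],-5))
E
```

```text
4.175 [0.52187265 0.15708536 0.04263777] [-0.38468941 -0.39875206 -0.37545005] 0.01485790905639096 ([-0.0007, -0.0001, -0.3934, 0.0002], np.float64(-4.97), 'tilt', [0.0006, 0.0009, -1.0])
```

>>> {"method": "arm_command", "body": {
  "targets": [0,0,0,0,1,0,0,0,0,1,0,0,0,0,1]
}}

```text
clock: 4.55
tool_pos: [0.5216, 0.1571, 0.0426]
eef_rot: [0.999, -0.043, -0.0, -0.0]
ft_force: [-2.2, -0.1, 2.9]
grip_width: 0.0117
```

>>> {"method": "arm_command", "body": {
  "targets": [0,0,-0.03,0,1,0,0,-0.07,0,1,0,0,-0.12,0,1,0,0,-0.18,0,1,0,0,-0.24,0,1,0,0,-0.3,0,1,0,0,-0.34,0,1,0,0,-0.34,0,1]
}}

```text
clock: 5.55
tool_pos: [0.5227, 0.1571, 0.1805]
eef_rot: [0.999, -0.043, 0.002, -0.001]
ft_force: [-0.0, -0.1, -5.9]
grip_width: 0.0116
```

```bash
python3 - <<'E'
from workcell import env,cams
from h import *
s=env.sense();print(s["clock"],s["tool_pos"],s["ft_force"],s["wrist_torque"],s["grip_width"])
w=cams.get_calibration("wrist");np.save("w4.npy",w,allow_pickle=True)
cv2.imwrite("pics/w4.png",cams.read_camera("wrist")[:,:,::-1])
cv2.imwrite("pics/s4.png",cams.read_camera("side")[:,:,::-1])
s=env.sense();R=Ro.from_quat(s["eef_rot"]).as_matrix();print(s["tool_pos"],share(s,[.4968,-.1447,.195],-104.8))
E
```

```text
5.55 [0.52270193 0.15711489 0.1804572 ] [-0.04067403 -0.11521083 -5.91239663] [-0.01627694 -0.10770619 -0.05066829] 0.011618193373731791
[0.52115207 0.15688902 0.17799031] ([0.0047, 0.7564, -0.0431, 0.5546], np.float64(-4.97), 'tilt', [-0.0008, 0.0008, -1.0])
```

View pics/w4.png

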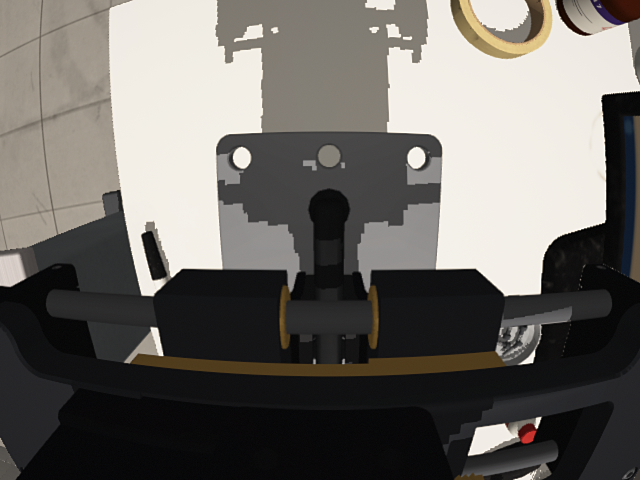

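View pics/s4.png

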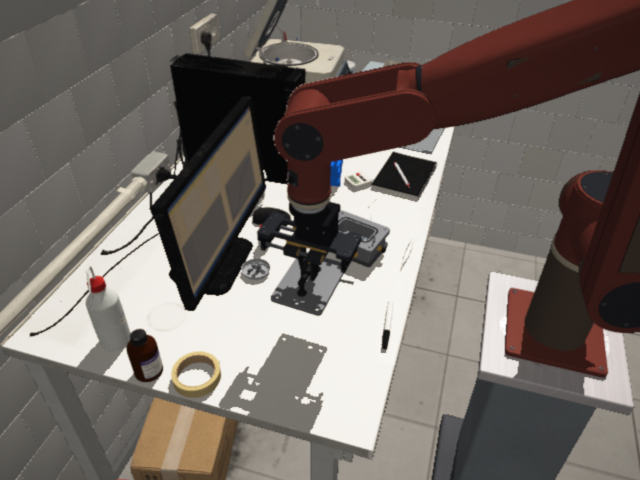

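The cover hangs level in the grip, with holes a (241,157), guide a (329,155) and b (417,157) visible. I'll check the in-hand pose.

```bash
python3 - <<'E'
from h import *
from workcell import env,cams
s=env.sense();print(s["tool_pos"],s["joint_vel"].round(3))
w=cams.get_calibration("wrist")
im=cams.read_camera("wrist")[:,:,::-1];cv2.imwrite("pics/w5.png",im)
g=cv2.cvtColor(im,cv2.COLOR_BGR2GRAY)
z=g[120:190,200:460];cv2.imwrite("pics/w5z.png",cv2.resize(z,None,fx=3,fy=3,interpolation=cv2.INTER_CUBIC))
R=Ro.from_quat(s["eef_rot"]).as_matrix()
# camera-frame fits in tool
zt=s["tool_pos"][2]-.0426+.010
P=[(241,157.5),(329,155),(417,157.5)]
q=[wonz(w,*c,zt) for c in P]
for a in q: print((R.T@(a-s["tool_pos"])*1000).round(1))
print(np.linalg.norm(q[0]-q[2]))
E
```

```text
[0.52115207 0.15688902 0.17799031] [-0.     0.016  0.014 -0.001  0.003 -0.001]
[-41.3 -62.   32.7]
[  0.5 -62.5  32.6]
[ 42.4 -62.1  32.6]
0.08377746207055274
```

View pics/w5z.png

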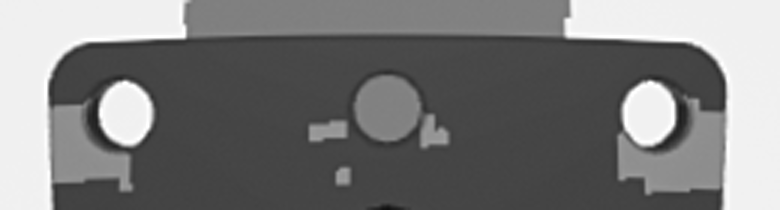

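In-hand offset is about 0.5 mm. Transferring with the turn, bottom of the cover at about 0.135 m.

>>> {"method": "arm_command", "body": {
  "targets": [0,0.03,-0.02,0.02,1,0,0.1,-0.043,0.07,1,0.001,0.18,-0.043,0.12,1,0.002,0.26,-0.043,0.17,1,0.002,0.34,-0.043,0.22,1,0.003,0.42,-0.043,0.27,1,0.003,0.48,-0.043,0.31,1,0.003,0.5,-0.043,0.33,1]
}}

```text
clock: 6.7
tool_pos: [0.5037, -0.0438, 0.1931]
eef_rot: [0.845, -0.535, -0.002, 0.001]
ft_force: [0.3, 0.3, -5.8]
grip_width: 0.0115
```

```bash
python3 - <<'E'
from h import *
from workcell import env
s=env.sense();print(s["clock"],s["tool_pos"],s["ft_force"],s["grip_width"],share(s,[.4968,-.1447,.195],-104.8))
E
```

```text
6.7 [ 0.50372217 -0.04384418  0.19305175] [ 0.30227116  0.25138366 -5.83264838] 0.01151931402555175 ([0.2204, 0.1237, -0.005, 0.2232], np.float64(-64.63), 'tilt', [-0.0045, 0.0008, -1.0])
```

>>> {"method": "arm_command", "body": {
  "targets": [0.04,0.025,-0.005,0.04,1,0.1,0.055,-0.005,0.09,1,0.16,0.09,-0.005,0.14,1,0.2,0.115,-0.005,0.19,1,0.22,0.124,-0.005,0.223,1,0.22,0.124,-0.005,0.223,1,0.22,0.124,-0.005,0.223,1,0.22,0.124,-0.005,0.223,1]
}}

```text
clock: 7.7
tool_pos: [0.4965, -0.144, 0.1947]
eef_rot: [-0.611, 0.792, 0.002, -0.002]
ft_force: [-1.0, 0.6, -5.9]
grip_width: 0.0115
```

```bash
python3 - <<'E'
from h import *
from workcell import env,cams
s=env.sense();print(s["clock"],s["tool_pos"],s["ft_force"],s["grip_width"],share(s,[.4968,-.1447,.14],-104.8))
w=cams.get_calibration("wrist");np.save("w6.npy",w,allow_pickle=True)
for n in ["wrist","top","side"]: cv2.imwrite(f"pics/{n}6.png",cams.read_camera(n)[:,:,::-1])
t=cv2.imread("pics/side6.png");cv2.imwrite("pics/side6z.png",cv2.resize(t[150:320,250:450],None,fx=4,fy=3.5,interpolation=cv2.INTER_CUBIC))
t=cv2.imread("pics/top6.png");cv2.imwrite("pics/top6z.png",cv2.resize(t[190:330,290:450],None,fx=4,fy=4,interpolation=cv2.INTER_CUBIC))
E
```

```text
7.7 [ 0.49648929 -0.14404537  0.19472298] [-1.02047935  0.58412839 -5.89525976] 0.011508708460016615 ([0.0014, -0.0019, 0.1368, 0.0007], np.float64(-104.67), 'tilt', [-0.005, 0.0012, -1.0])
```

View pics/wrist6.png

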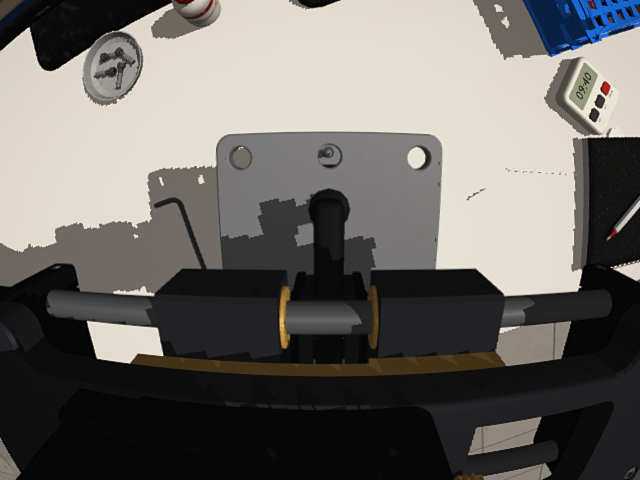

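View pics/side6z.png

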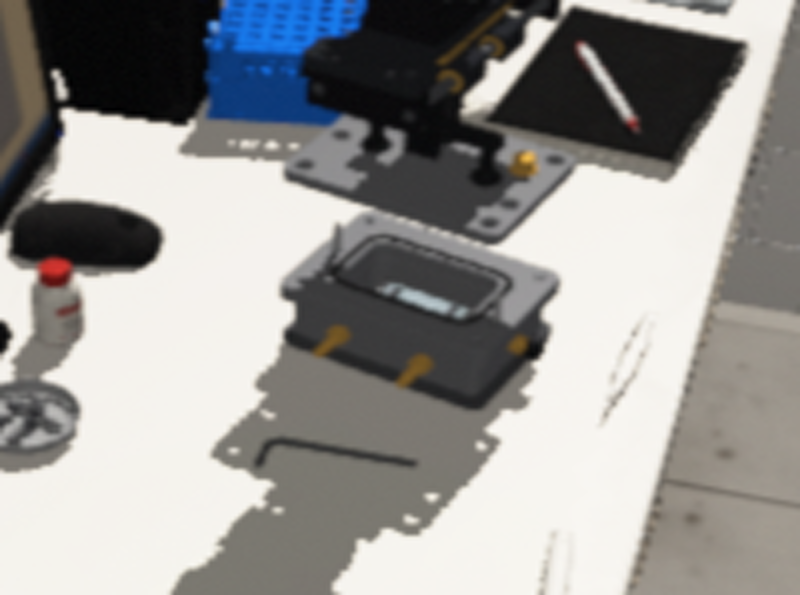

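View pics/top6z.png

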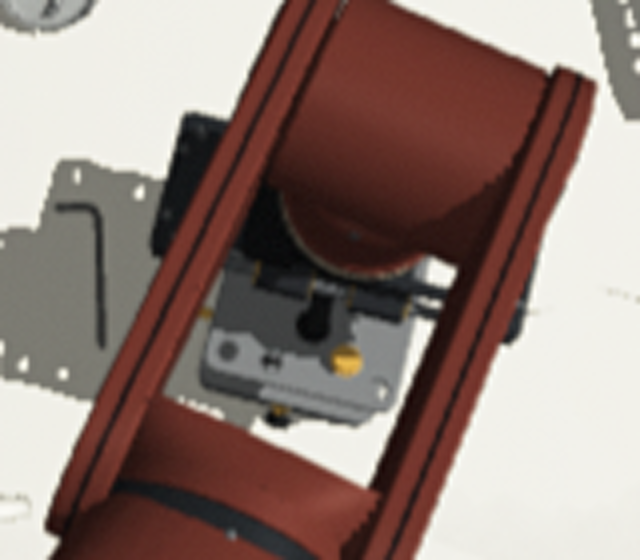

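The cover is the right way round: plug towards the knob, pin a seen through its guide hole at (326,155) and pin b through guide b in the top view. Lowering to just above the pins with the small correction.

>>> {"method": "arm_command", "body": {
  "targets": [0.001,-0.002,0.04,0.001,1,0.001,-0.002,0.08,0.001,1,0.001,-0.002,0.12,0.001,1,0.001,-0.002,0.14,0.001,1,0.001,-0.002,0.142,0.001,1,0.001,-0.002,0.142,0.001,1]
}}

```text
clock: 8.6
tool_pos: [0.4975, -0.145, 0.1386]
eef_rot: [-0.61, 0.793, 0.001, -0.001]
ft_force: [0.5, 0.5, -5.1]
grip_width: 0.0115
```

```bash
python3 - <<'E'
from h import *
from workcell import env,cams
s=env.sense();print(s["clock"],s["tool_pos"],s["ft_force"],s["grip_width"],share(s,[.4968,-.1447,.112],-104.8))
w=cams.get_calibration("wrist");np.save("w7.npy",w,allow_pickle=True)
for n in ["wrist","top","side"]: cv2.imwrite(f"pics/{n}7.png",cams.read_camera(n)[:,:,::-1])
t=np.radians(-14.8);R=np.array([[np.cos(t),-np.sin(t)],[np.sin(t),np.cos(t)]])
C=np.array([.4968,-.1447])
for z in (.06,.086): print("pin a pred",z,wproj(w,np.append(R@[.063,0]+C,z)))
zt=s["tool_pos"][2]-.0426+.01
for p in H4[:2].tolist()+[[.063,0]]: print("hole pred top/bot",wproj(w,np.append(R@p+C,zt)),wproj(w,np.append(R@p+C,zt-.01)))
c=cams.get_calibration("top")
for p in [[-.063,.018],H4[2],H4[3]]: print("top guide b/c/d hole pred top",proj(c,np.append(R@p+C,zt)),"foot/tip",proj(c,np.append(R@p+C,.06)),proj(c,np.append(R@p+C,.086)))
t=cv2.imread("pics/wrist7.png");cv2.imwrite("pics/w7z.png",cv2.resize(t[120:200,200:460],None,fx=3,fy=3,interpolation=cv2.INTER_CUBIC))
t=cv2.imread("pics/top7.png");cv2.imwrite("pics/top7z.png",cv2.resize(t[250:310,330:410],None,fx=8,fy=8,interpolation=cv2.INTER_CUBIC))
t=cv2.imread("pics/side7.png");cv2.imwrite("pics/side7z.png",cv2.resize(t[180:270,300:400],None,fx=6,fy=6,interpolation=cv2.INTER_CUBIC))
E
```

```text
8.6 [ 0.49745719 -0.14496001  0.13860361] [ 0.51075516  0.51273774 -5.13714592] 0.011493476229193686 ([-0.0002, 0.0015, 0.0665, -0.0005], np.float64(-104.89), 'tilt', [-0.0037, 0.0005, -1.0])
pin a pred 0.06 [326.19586374 156.01150331]
pin a pred 0.086 [325.90406734 157.533616  ]
hole pred top/bot [235.49561049 160.76289146] [240.31340545 159.82387829]
hole pred top/bot [416.06733844 160.43223682] [411.50057789 159.51744554]
hole pred top/bot [325.62075936 159.0125221 ] [325.77002015 158.2332288 ]
top guide b/c/d hole pred top [355.73858393 282.45855639] foot/tip [354.75442149 284.13101254] [355.30154533 283.20124668]
top guide b/c/d hole pred top [381.21613189 289.06112991] foot/tip [379.28807239 290.49442435] [380.35988392 289.69765356]
top guide b/c/d hole pred top [345.340021   279.76374147] foot/tip [344.73958111 281.5334149 ] [345.07338923 280.54958391]
```

View pics/w7z.png

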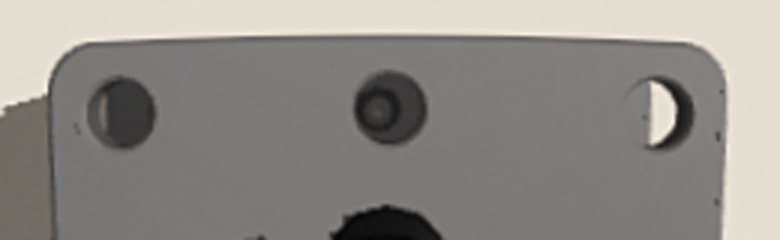

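View pics/top7z.png

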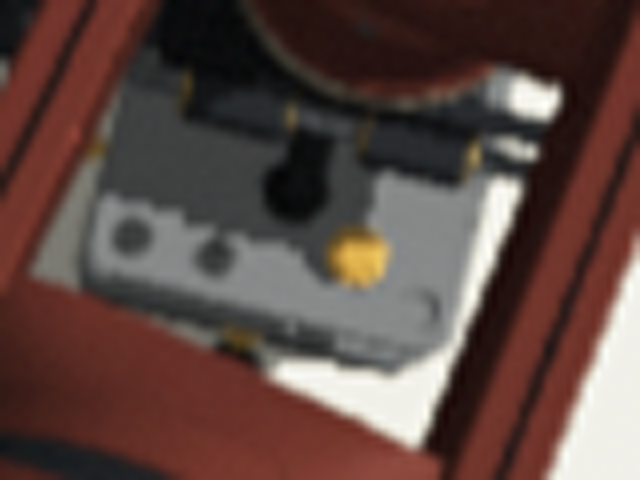

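View pics/side7z.png

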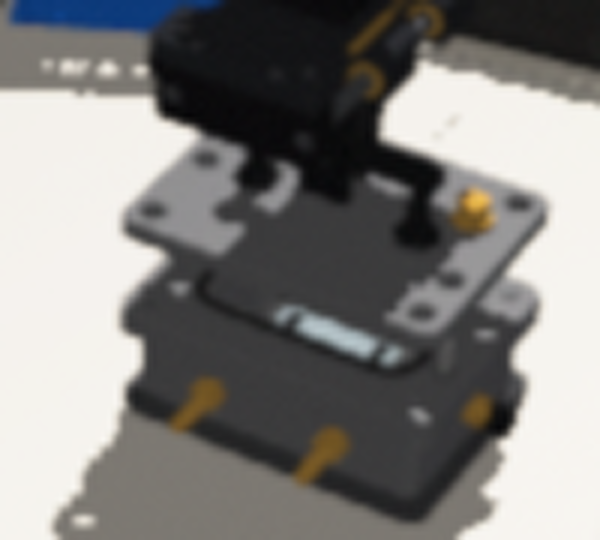

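Through guide a the pin tip is at about (326,156) and the hole centre at (330,157), so the cover is off by about 2 mm. I'll fit its pose in all three views before going on.

```bash
python3 - <<'E'
from h import *
from workcell import env,cams
zt=.1384-.0426+.01
c=cams.get_calibration("side");G=[[.063,0]];B=[[-.063,.018]]
f=lambda L,z:[onz(c,300+(u+.5)/6-.5,180+(v+.5)/6-.5,z) for u,v in L]
for z in (zt-.003,zt,zt+.003):
    t,th,r=fit(np.vstack([H4,B]),f([(150,209),(205,158),(518,201),(422,312),(452,278)],z));print("side",z,t,np.degrees(th),r)
c=cams.get_calibration("top")
f=lambda L,z:[onz(c,330+(u+.5)/8-.5,250+(v+.5)/8-.5,z) for u,v in L]
t,th,r=fit(np.vstack([H4[2:],B]),f([(424,308),(132,236),(216,256)],zt));print("top",t,np.degrees(th),r)
w=np.load("w7.npy",allow_pickle=True).item()
f=lambda L,z:[wonz(w,200+(u+.5)/3-.5,120+(v+.5)/3-.5,z) for u,v in L]
t,th,r=fit(np.vstack([H4[:2],G]),f([(121.5,113),(660,112.5),(391,111)],zt));print("wrist",t,np.degrees(th),r)
print("pin a from wrist",f([(378,109)],.086), "guide hole",f([(391,111)],zt))
a=np.radians(-14.8);print("pin a expected",np.array([.4968,-.1447])+.063*np.array([np.cos(a),np.sin(a)]))
E
```

```text
side 0.10279999999999999 [ 0.50317303 -0.14236761] -7.047174162311484 [[-2.6, 19.0], [-1.1, -24.7], [7.4, 1.5], [-3.7, 1.8], [-0.1, 2.4]]
side 0.10579999999999999 [ 0.50236921 -0.13849649] -7.047174162311454 [[-2.3, 19.0], [-0.9, -24.8], [7.2, 1.3], [-3.8, 2.0], [-0.2, 2.4]]
side 0.1088 [ 0.5015654  -0.13462537] -7.047174162311429 [[-2.0, 19.0], [-0.6, -24.9], [7.0, 1.2], [-4.0, 2.2], [-0.4, 2.5]]
top [ 0.49906715 -0.14632502] -14.159656505021596 [[0.2, 0.8], [-0.0, -0.5], [-0.2, -0.3]]
wrist [ 0.4976427  -0.14708899] -14.757335031470289 [[-0.1, 0.3], [-0.2, -0.2], [0.3, -0.1]]
pin a from wrist [array([ 0.55851928, -0.16088052,  0.086     ])] guide hole [array([ 0.55824676, -0.16305115,  0.1058    ])]
pin a expected [ 0.55770987 -0.16079308]
```

```bash
python3 - <<'E'
from h import *
from workcell import env,cams
zt=.1384-.0426+.01
c=cams.get_calibration("side")
f=lambda L,z:[onz(c,300+(u+.5)/6-.5,180+(v+.5)/6-.5,z) for u,v in L]
L=np.array([[63,43],[63,0],[-63,-43],[-63,43],[-63,18]])/1000
for z in (zt-.002,zt,zt+.002):
    t,th,r=fit(L,f([(150,209),(205,158),(518,201),(422,312),(452,278)],z));print("side",z,t,np.degrees(th),r)
E
```

```text
side 0.10379999999999999 [ 0.49999048 -0.15092202] -14.482736453560182 [[-1.4, 0.1], [-0.2, 0.1], [0.5, 0.7], [0.4, -1.0], [0.8, 0.1]]
side 0.10579999999999999 [ 0.4994546  -0.14834127] -14.48273645356019 [[-1.2, 0.1], [-0.0, 0.0], [0.3, 0.6], [0.3, -0.9], [0.7, 0.2]]
side 0.10779999999999999 [ 0.49891873 -0.14576053] -14.482736453560177 [[-1.0, 0.1], [0.1, -0.1], [0.2, 0.5], [0.2, -0.7], [0.5, 0.2]]
```

Relative to the pins the cover needs about −1 mm in x and +2 mm in y. Correcting while still above the pins.

>>> {"method": "arm_command", "body": {
  "targets": [-0.005,0.003,0,0,1,-0.005,0.003,0,0,1,-0.005,0.003,0,0,1,-0.005,0.003,0,0,1]
}}

```text
clock: 9.25
tool_pos: [0.4969, -0.1428, 0.139]
eef_rot: [-0.61, 0.793, 0.001, -0.001]
ft_force: [-0.0, 0.3, -6.4]
grip_width: 0.0115
```

```bash
cat > look.py <<'E'
import sys
from h import *
from workcell import env,cams
n=sys.argv[1]
s=env.sense();print(s["clock"],s["tool_pos"],s["ft_force"],s["wrist_torque"],s["grip_width"],share(s,s["tool_pos"],-104.8))
w=cams.get_calibration("wrist");np.save(f"w{n}.npy",w,allow_pickle=True)
for k in ["wrist","top","side"]: cv2.imwrite(f"pics/{k}{n}.png",cams.read_camera(k)[:,:,::-1])
I=cv2.INTER_CUBIC
a=cv2.resize(cv2.imread(f"pics/wrist{n}.png")[130:185,210:450],None,fx=3,fy=3,interpolation=I)
b=cv2.resize(cv2.imread(f"pics/top{n}.png")[260:305,335:395],None,fx=6,fy=6,interpolation=I)
d=cv2.resize(cv2.imread(f"pics/side{n}.png")[190:260,310:400],None,fx=4,fy=4,interpolation=I)
o=np.zeros((165+280,730,3),np.uint8);o[:165,:720]=a;o[165:165+270,:360]=b;o[165:165+280,365:725]=d
cv2.imwrite(f"pics/m{n}.png",o)
E
python3 look.py 8
```

```text
9.25 [ 0.49692116 -0.1427781   0.13895768] [-0.01437134  0.28626372 -6.35223676] [0.07641228 0.07731484 0.01324201] 0.011517270210486793 ([0.0, 0.0, 0.0, -0.0005], np.float64(-104.89), 'tilt', [-0.0032, 0.0002, -1.0])
```

View pics/m8.png

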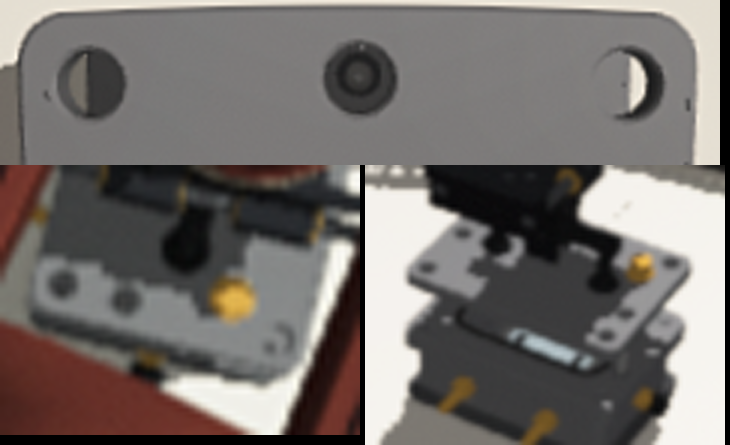

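Pin a is now centred in guide a: pin (361,75), hole (360,78) in the mosaic. Descending slowly.

>>> {"method": "arm_command", "body": {
  "targets": [0,0,0.008,0,1,0,0,0.016,0,1,0,0,0.024,0,1,0,0,0.032,0,1,0,0,0.038,0,1,0,0,0.04,0,1,0,0,0.04,0,1]
}}

```text
clock: 10.28
tool_pos: [0.4969, -0.1428, 0.1229]
eef_rot: [-0.61, 0.793, 0.001, -0.001]
ft_force: [-0.4, -0.0, -5.9]
grip_width: 0.0117
```

```bash
python3 look.py 9
```

```text
10.275 [ 0.49687506 -0.14278341  0.12293762] [-0.4102053  -0.01305257 -5.8910708 ] [ 0.02708616  0.03893155 -0.00203201] 0.011689896158986352 ([0.0, 0.0, 0.0, -0.0005], np.float64(-104.89), 'tilt', [-0.0033, 0.0003, -1.0])
```

View pics/m9.png

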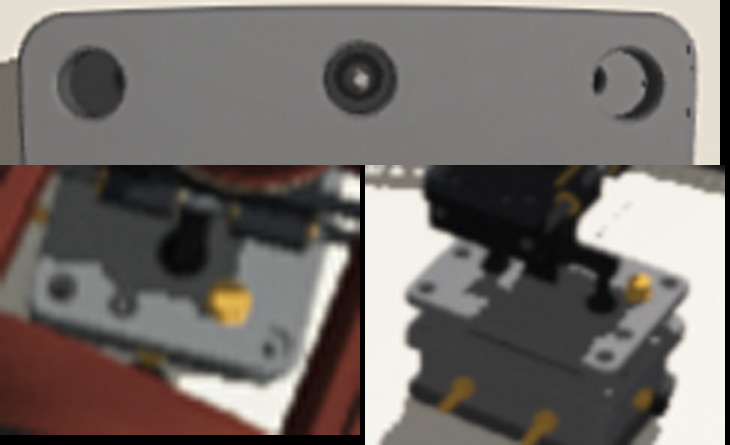

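Both pins are inside their holes: a at (361,77), b as a light dot at (124,298). There is no contact force. Last 10 mm.

>>> {"method": "arm_command", "body": {
  "targets": [0,0,0.006,0,1,0,0,0.012,0,1,0,0,0.018,0,1,0,0,0.023,0,1,0,0,0.026,0,1,0,0,0.026,0,1,0,0,0.026,0,1,0,0,0.026,0,1]
}}

```text
clock: 11.42
tool_pos: [0.497, -0.1428, 0.1128]
eef_rot: [-0.61, 0.793, 0.001, -0.001]
ft_force: [0.4, 0.3, -4.7]
grip_width: 0.0115
```

```bash
python3 look.py 10; python3 - <<'E'
import cv2
t=cv2.imread("pics/top10.png");cv2.imwrite("pics/top10z.png",cv2.resize(t[260:310,335:395],None,fx=12,fy=12,interpolation=cv2.INTER_CUBIC))
t=cv2.imread("pics/side10.png");cv2.imwrite("pics/side10z.png",cv2.resize(t[190:270,305:405],None,fx=7,fy=7,interpolation=cv2.INTER_CUBIC))
E
```

```text
11.425 [ 0.49702394 -0.14284056  0.11279618] [ 0.39786048  0.25830293 -4.7151221 ] [0.10748495 0.03352854 0.06414851] 0.011487627909902149 ([0.0, 0.0, 0.0, -0.0005], np.float64(-104.89), 'tilt', [-0.0028, 0.0001, -1.0])
```

View pics/m10.png

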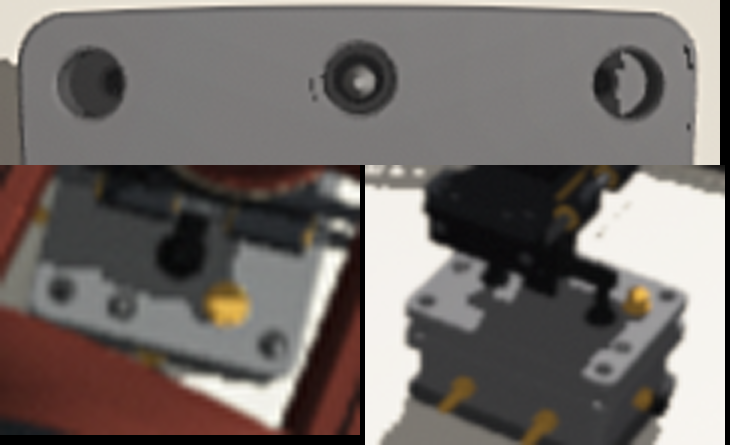

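View pics/top10z.png

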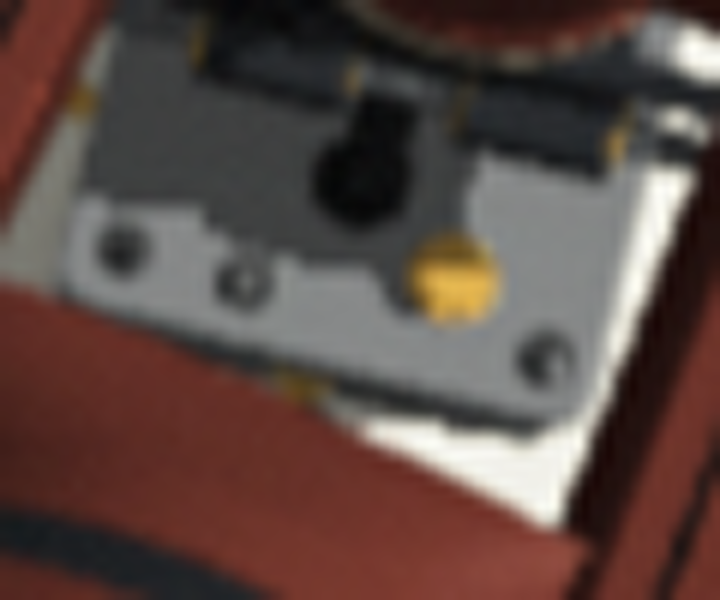

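View pics/side10z.png

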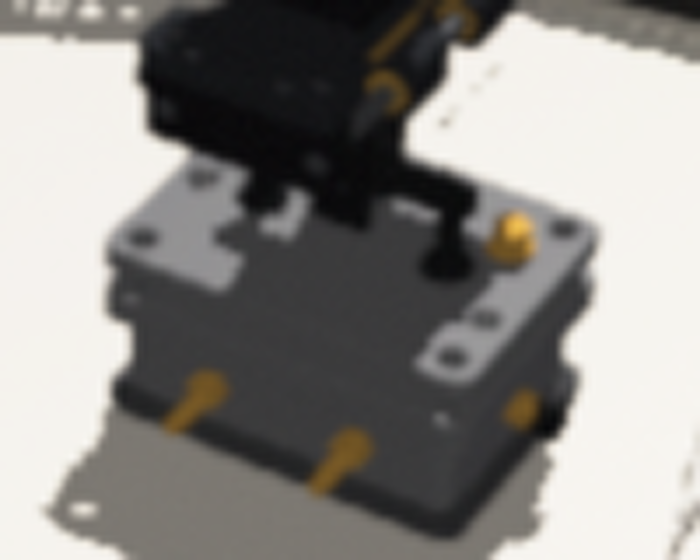

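```bash
python3 - <<'E'
from h import *
from workcell import env,cams
w=np.load("w10.npy",allow_pickle=True).item()
zt=.0802
f=lambda L,z:[wonz(w,210+(u+.5)/3-.5,130+(v+.5)/3-.5,z) for u,v in L]
L=np.vstack([H4[:2],[[.063,0]]])
t,th,r=fit(L,f([(91,82),(629,82),(360,78)],zt));print("wrist cover",t,np.degrees(th),r)
print("pin-hole a mm",(f([(363,82)],.086)[0]-f([(360,78)],zt)[0])*1000)
c=cams.get_calibration("top")
g=lambda L,z:[onz(c,335+(u+.5)/12-.5,260+(v+.5)/12-.5,z) for u,v in L]
t,th,r=fit(np.vstack([H4[2:],[[-.063,.018]]]),g([(546,360),(123,249),(243,284)],zt));print("top cover",t,np.degrees(th),r)
print("pin-hole b mm",(g([(248,283)],.086)[0]-g([(243,284)],zt)[0])*1000)
c=cams.get_calibration("side")
h=lambda L,z:[onz(c,305+(u+.5)/7-.5,190+(v+.5)/7-.5,z) for u,v in L]
L=np.array([[63,43],[63,0],[-63,-43],[-63,43],[-63,18]])/1000
for z in (.076,.08,.084):
    t,th,r=fit(L,h([(142,237),(203,178),(565,230),(451,357),(484,319)],z));print("side",z,t,np.degrees(th),r)
F=[];T=[]
for _ in range(4):
    cams.read_camera("wrist");s=env.sense();F.append(s["ft_force"]);T.append(s["tool_pos"])
print(np.mean(F,0),np.mean(T,0),np.std(T,0),np.abs(s["joint_vel"]).max())
E
```

```text
wrist cover [ 0.49754806 -0.14487708] -14.817013331702947 [[0.0, 0.4], [-0.1, -0.3], [0.1, -0.0]]
pin-hole a mm [-0.53593114 -0.30346737  5.8       ]
top cover [ 0.49759226 -0.14423804] -14.853415548237363 [[-0.0, 0.4], [-0.3, 0.0], [0.3, -0.4]]
pin-hole b mm [-0.30721483 -0.69338015  5.8       ]
side 0.076 [ 0.49940685 -0.14966992] -14.888835432370747 [[-0.5, 0.2], [-0.2, -0.6], [1.0, 0.2], [-0.1, 0.1], [-0.1, 0.0]]
side 0.08 [ 0.49837217 -0.14468239] -14.888835432370776 [[-0.1, 0.3], [0.1, -0.7], [0.7, 0.0], [-0.3, 0.3], [-0.4, 0.1]]
side 0.084 [ 0.4973375  -0.13969487] -14.888835432370797 [[0.3, 0.3], [0.4, -0.9], [0.4, -0.2], [-0.5, 0.5], [-0.6, 0.2]]
[ 0.20184115 -0.04565136 -5.71116415] [ 0.4969788  -0.14284727  0.11273686] [1.21055771e-05 9.33295474e-06 1.92854905e-05] 0.0017623223141816277
```

All views agree within about 1 mm, so I'm handing in.

```bash
python3 - <<'E'
from workcell import workorder,env
print(workorder.hand_in()); s=env.sense();print(s["clock"],s["tool_pos"],s["ft_force"])
E
```

```text
the job is handed in; nothing more can be done
None
the job is handed in; nothing more can be done
```

The job is handed in with the arm still holding the cover over the pins, about 10 mm above the flange, at about 12 s of the 40 s. I gripped the cover by its handle, lifted it level, turned it about 100° so the plug end sits at the knob end, and lowered it over both pins.

**Last checks:**

| Check | Result |
|---|---|
| Cover position | wrist camera (0.4975, -0.1449), top (0.4976, -0.1442), side (0.4984, -0.1447) m; chamber at about (0.4968, -0.1447) m |
| Cover turn | -14.8 to -14.9°, chamber about -14.8° |
| Pins in their guide holes | off centre by under 1 mm at both ends |
| Underside of the cover | about 70 mm up, so about 10 mm of air |
| Tool tilt | about 0.003 rad |
| Wrist force | about 5.7 N downward, the same as when hanging free, so nothing shows the cover resting on anything |
| Motion | arm at rest; fingers steady at 11.5 mm on the 12 mm bar |

**Disagreements:**
- On arrival above the pins, the cover was about 2 mm off sideways, although the measured tool position was within 1 mm of target. I corrected it by what I saw through guide hole a before lowering.
- The views differed by about 1.5 to 2 mm in x at that point; at the end they agree within 1 mm.
- I did not re-measure where the other things on the bench are. The pictures gave no sign that any had been touched.

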